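# Wind in the beard trimmer's comb and put it away in its tray

## Task

Put the black beard trimmer away in the empty bay of the dark grey clipper tray; with its comb out it is too long to fit. While it still lies on the worktop, roll the length wheel in its upper face with a fingertip until the comb is fully wound in - do not push on the comb itself. Then lower the trimmer, wheel uppermost and either way round, right down until it lies flat on the floor of the bay, let go without dropping it, and leave everything else where it is.

Things in the scene. Friction and masses are not known exactly. Their poses are not given: they have to be found in the camera images.
- trimmer: loose black beard trimmer with brass trim, about 0.3 kg, lying on its back. y is its long axis: grey comb at the -y end, tail at +y; z points up out of the face with the wheel. Origin: underside, middle of the length that it has with the comb in (183 mm: tail at y = +91.5 mm, comb tip then at -91.5 mm). Body 42 mm wide (x), upper face 36 mm above the underside.
- grip (a point): a good place to grasp the trimmer across its 42 mm width: y = +35 mm, 26 mm above its underside; axes as the trimmer's. Anywhere from y = +20 to +70 mm will do (balance point about y = +15 mm). In front of y = -25 mm the comb frame (50 mm wide) slides over the sides.
- wheel_top (a point): top of the ribbed length wheel: at the trimmer's x = y = 0, 41 mm above its underside. Wheel radius 17 mm, width 14 mm, axle along the trimmer's x; it sits in a slot, only the rim stands 5 mm out of the upper face. A fingertip set on it and dragged along the trimmer rolls it by distance / 17 mm. The drag takes about 2.5 N: press with 6 to 12 N. Several strokes; it stays where left.
- trimmer_wheel (a joint): angle of the length wheel, rad: 0 = comb fully in (hard stop), 3.1 = fully out (stop); each radian moves the comb 8 mm. The comb goes the way the exposed rim goes: dragging the rim towards the tail (+y of the trimmer) lowers the angle and winds the comb in. Starts between 2.2 and 3.0.
- trimmer_comb: the trimmer's grey guide comb, 50 mm wide, 28 mm high. Origin: the middle of its tip line, level with the trimmer's underside; axes as the trimmer's. In the trimmer's frame it is at y = -91.5 mm when fully in and up to 25 mm farther out. It is geared to the wheel and stiff to push.
- tray: dark grey two-bay clipper tray, fixed to the worktop, 135 x 207 mm, long axis its y. Origin: centre of its underside. Floor 8 mm thick; walls 5 mm thick, rims 22 mm above the worktop, cut down to 14 mm in the middle 100 mm of each long side. The bay on its -x side is empty, the one on its +x side holds a pair of shears.
- bay (a point): centre of the empty bay's floor, 8 mm above the worktop; axes as the tray's. The bay measures 60 mm (x) by 197 mm (y) inside: the trimmer with its comb in fits with 5 mm to spare beside the comb and 7 mm at each end, either way round.
- tray_shears: loose steel hair shears, 50 x 172 x 7 mm, lying in the tray's other bay; origin centre of the underside. To be left alone.
- strip_top: white power strip behind the right-hand part of the work area, with plugs standing on it up to about 100 mm above the worktop; a stiff black cable arches from it to the front edge near y = 0, up to 90 mm high. Fixed too. Origin near the middle of its underside. Carry the trimmer well above it (its underside 130 mm or more above the worktop).
- clipper_wood: loose hair clipper with wood finish, 53 x 195 x 42 mm, at the back of the worktop; origin centre of the underside. To be left alone.
- claw_lime: loose lime hair claw, 53 x 73 x 41 mm; origin centre of the underside. To be left alone.
- claw_blue: loose blue hair claw, 53 x 73 x 41 mm; origin centre of the underside. To be left alone.
- guard_13: loose black clipper guard, 46 x 49 x 35 mm; origin centre of the underside. To be left alone.

How it is judged:
By the outcome, as a careful person would: the job done as asked, in the order asked, and still so for the second after the job is handed in, with the robot touching nothing.
It also fails if it takes over 51 s, if anything falls off the work surface, if the arm or the gripper's body presses on something with over 40 N, if the wrist force passes 120 N, or if a joint passes its speed limit or range.

## Robot

A 6-joint arm with a two-finger parallel gripper is mounted at the origin on a cart in front of the work surface, level with it; the furniture and walls round the work are solid. World frame = base frame: x ahead of the robot, y to its left, z up, the work surface at z = 0. Lengths are in m, angles in rad, forces in N, time in s.
With the tool pointing down it reaches from about 0.375 to 0.975 m from the base axis. Payload 3.8 kg.
Tool frame: the origin (TCP) lies at the very end of the fingers, on their centre line; the grasp point (between the pads) lies 19 mm behind it; z points along the fingers, y is the line along which they close (so a half turn about z gives the same grasp; the last joint's range is limited). The gripper opens to 85 mm and grips with 20 to 120 N. Pads are 22 mm wide; open, the fingers measure 114 mm over their backs; the gripper's body (76 mm by 85 mm) begins 54 mm behind the grasp point. The pads swing forward as they close: fully open they stand 13 mm farther back than shut.
Start: joints at [-1.299, 0.264, 1.604, -0, 1.274, -0.037], TCP at [0.205, -0.643, 0.231] pointing down, gripper open.
Joint ranges: [-2.63, 2.63], [-0.94, 2.18], [0.31, 2.57], [-1.31, 4.45], [0, 2.66], [-2.55, 2.55]. Speed limits (rad/s): [2.57, 2.57, 3.14, 3.14, 3.14, 3.14].

## Interface

Orientations are given as a rotation vector (axis times angle).
In Python, from workcell import monitor, viewer, job gives the robot as it stands. The module is installed in compiled form; this text tells all that it offers.
- The arm moves only by the tool step_arm, never from a script. Its argument "series" is one flat list of numbers, 4 for each row, row after row: the shift along the tool's x, y, z in m, then the turn about the tool's z in rad. A call has 1 to 8 rows; each row is the pose to reach, as a shift and turn from the pose commanded when the call began, along the tool's axes at that moment; what a row does not reach only later rows make up. A row lasts 1/8 s, in which the tool goes at most 62.5 mm and 10.7 degrees, less where a joint would pass 70% of its speed; a pose out of reach is approached as far as the arm can. A call with a gripper value outside its range is refused whole. "gripper" is the opening, from 0 (shut) to 1 (fully open), set as the call begins (left out, the last holds). The fingers move at their own pace and stop on an object; "newtons" is the grip in N (left out, the last holds). Time passes only in rows, so rows that repeat a pose let the fingers close. It gives the time, the measured TCP pose, the force, the opening and the grip force at its end, in the units of the state.
- monitor.read_state(): the state, without advancing time (a new reading comes with each control period).
- viewer.read_camera(name): name is "scene" or "top"; returns a dict with "image" (480x640x3 uint8, red, green, blue), "intrinsics" (3x3 intrinsics, pixels), "T" (4x4, takes a point from camera to world coordinates). Camera axes: x right, y up, looking along -z (the intrinsics and any distortion apply to the point x, -y, -z); pixel columns grow to the right and rows downward; lengths in m; the calibration is good to about 2 mm. A picture is of the moment at which its call begins. There is no depth.
- job.finish_job(): hands the job in; it is judged then, once.
Trained networks look in a picture, given as the dict that the camera call returned (one of the last four; its "shot" number tells which), for a name from the list of things; names that differ only in an ending like _2 or _b are one class to them, and where a whole thing is asked for, a point or a joint stands for the part that bears it (a point fixed in the world has none). Each returns a list of dicts, best first, with "score" (0 to 1); they miss things now and then, are a little off and sometimes report something else, mostly with a low value. They report only what shows in the picture. A call takes as long as a camera call.
- viewer.boxes_of(picture, label): "extent" ([centre column, centre row, width, height] in pixels, round what is visible of it).
- viewer.spot_point(picture, label): "point" ([column, row] in pixels: a listed point, or the origin of a listed thing).
The state is a dict: "time": time; "q": joint angles; "joint_vel": joint speeds; "joint_torque": joint torques, N m; "tool_pos": TCP position; "tcp_rot": TCP orientation; "wrist_force": force on the tool from outside, world axes, zero at the start; "torque": the same for the moment, N m; "width": opening from 0.0 (shut) to 1.0 (fully open); "grip_force": force on a finger pad.
Only numpy, scipy, OpenCV 4.12 (cv2) and the standard library are available. Lean on these libraries where they do the work, as an engineer would, in place of code of your own. Each camera call takes 0.05 s, during which the arm holds its last target. There are 200 camera calls.

## Working session

There is one attempt and no reset: what is moved stays moved. The work goes in short steps, Python scripts to look and compute and a tool call to move; the robot and the scene stay as the last step left them, time stands still between calls to the robot, and variables do not carry over. Pictures are saved under pics/ and viewed, at most 10 in all, crops included, and the job is handed in when it is done.

Besides the shell and the picture viewer there is one more tool, called after "Request:" in YAML: its name, and indented under it one key for each argument. step_arm: Moves the arm, as the interface text tells. Its arguments: {"type":"object","properties":{"series":{"type":"array"},"gripper":{"type":"number"},"newtons":{"type":"number"}},"required":["series"]}

```bash
mkdir -p pics
cat > h.py <<'E'
import numpy as np,cv2
from workcell import monitor,viewer,job
def shot(cam,name=None):
    p=viewer.read_camera(cam)
    if name: cv2.imwrite('pics/'+name+'.png',p['image'][:,:,::-1])
    return p
def ray(p,uv,z):
    K=np.array(p['intrinsics']);T=np.array(p['T'])
    d=np.linalg.inv(K)@[uv[0],uv[1],1]; d=T[:3,:3]@[d[0],-d[1],-d[2]]
    o=T[:3,3]; return o+d*(z-o[2])/d[2]
def proj(p,X):
    K=np.array(p['intrinsics']);T=np.array(p['T'])
    c=T[:3,:3].T@(np.array(X)-T[:3,3]); c=K@[c[0],-c[1],-c[2]]; return c[:2]/c[2]
E
python3 - <<'E'
from h import *
np.set_printoptions(precision=4,suppress=True)
for cam in('scene','top'):
    p=shot(cam,cam+'0'); print(cam,[k for k in p],np.array(p['T'])[:3,3])
    for l,z in [('trimmer',0),('grip',.026),('wheel_top',.041),('trimmer_comb',0),('tray',0),('bay',.008),('tray_shears',.008),('strip_top',0),('claw_lime',0),('claw_blue',0),('guard_13',0),('clipper_wood',0)]:
        r=viewer.spot_point(p,l)[:2]
        for x in r: print(l,round(x['score'],2),np.array(x['point']),ray(p,x['point'],z)[:2])
print(monitor.read_state())
E
```

```text
scene ['image', 'intrinsics', 'T', 'shot'] [0.0867 0.9244 0.9518]
trimmer 0.81 [393.2 196.7] [ 0.4902 -0.1667]
trimmer 0.46 [267.7 246.3] [0.6709 0.125 ]
grip 0.75 [388.3 192.2] [ 0.4964 -0.1471]
grip 0.42 [282.4 317.6] [0.5234 0.3027]
wheel_top 0.65 [395.4 179.7] [ 0.4939 -0.182 ]
trimmer_comb 0.62 [415.8 173. ] [ 0.4767 -0.2818]
tray 0.65 [300.7 325.3] [0.4935 0.2851]
bay 0.82 [311.8 330.3] [0.4649 0.2911]
tray_shears 0.85 [282.5 318.1] [0.5311 0.2916]
strip_top 0.26 [383.5 191.6] [ 0.5195 -0.1739]
claw_lime 0.91 [246.  292.9] [0.6368 0.2641]
claw_blue 0.62 [274.6 265.5] [0.6256 0.169 ]
guard_13 0.58 [219.2 333.8] [0.6242 0.3771]
clipper_wood 0.89 [266.8 245. ] [0.675  0.1224]
clipper_wood 0.42 [394.4 195.1] [ 0.49   -0.1738]
top ['image', 'intrinsics', 'T', 'shot'] [0.3889 0.0437 1.0357]
trimmer 0.88 [419.4 261.7] [ 0.5009 -0.186 ]
grip 0.68 [401.9 258.8] [ 0.5035 -0.1419]
wheel_top 0.7 [211.7 268.3] [0.4713 0.2688]
wheel_top 0.68 [420.5 263.1] [ 0.4935 -0.1793]
trimmer_comb 0.76 [465.8 272.2] [ 0.4799 -0.2898]
tray 0.93 [210.7 254.4] [0.5058 0.2821]
bay 0.89 [211.1 270.9] [0.4683 0.2772]
tray_shears 0.91 [207.4 239.4] [0.5384 0.2896]
strip_top 0.25 [285.2 185.7] [0.6685 0.1209]
claw_lime 0.67 [219.8 195.5] [0.6416 0.2693]
claw_blue 0.88 [268.  208.9] [0.6131 0.1581]
guard_13 0.78 [167.5 203.4] [0.6201 0.387 ]
clipper_wood 0.7 [282.9 188. ] [0.6629 0.1259]
clipper_wood 0.38 [267.2 205. ] [0.6222 0.1603]
{'time': 1.3, 'q': array([-1.2989,  0.2639,  1.6041, -0.    ,  1.2737, -0.0369]), 'joint_vel': array([-0.0009, -0.0005, -0.0001, -0.0004, -0.0004, -0.0011]), 'joint_torque': array([ -0.0009, -51.5072, -36.7717,  -0.0003,   0.0011,   0.    ]), 'tool_pos': array([ 0.2051, -0.643 ,  0.2313]), 'tcp_rot': array([-3.1042, -0.4832,  0.    ]), 'wrist_force': array([0.609 , 0.1952, 0.1707]), 'torque': array([ 0.0053,  0.0003, -0.0262]), 'grip_force': 0.0, 'width': 0.999473724490787}
```

```bash
cd pics; python3 -c "
import cv2
a=cv2.imread('top0.png');c=a[140:340,120:520]
cv2.imwrite('top0c.png',cv2.resize(c,(800,400),interpolation=cv2.INTER_CUBIC))"
```

```text
(no output)
```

View pics/top0c.png

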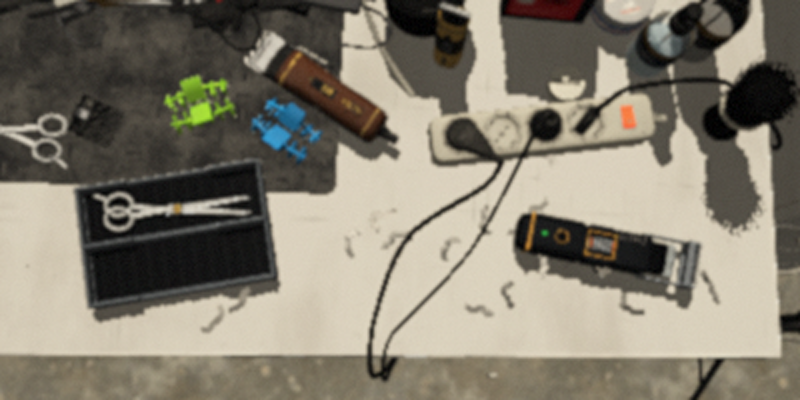

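View pics/scene0.png

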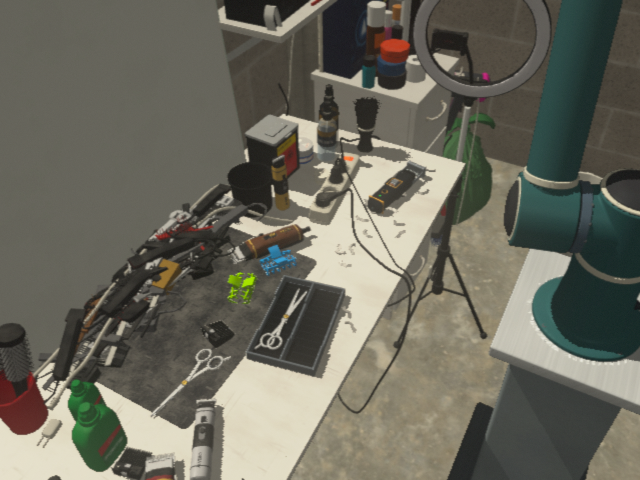

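```bash
cd pics; python3 -c "
import cv2,numpy as np
a=cv2.imread('top0.png');c=a[235:295,370:480]
d=a[210:300,150:265]
c=cv2.resize(c,(770,420),interpolation=cv2.INTER_CUBIC)
cv2.imwrite('t1.png',cv2.convertScaleAbs(c,alpha=1.6,beta=20))
cv2.imwrite('t2.png',cv2.convertScaleAbs(cv2.resize(d,(690,540),interpolation=cv2.INTER_CUBIC),alpha=1.6,beta=20))"
```

```text
(no output)
```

View pics/t1.png

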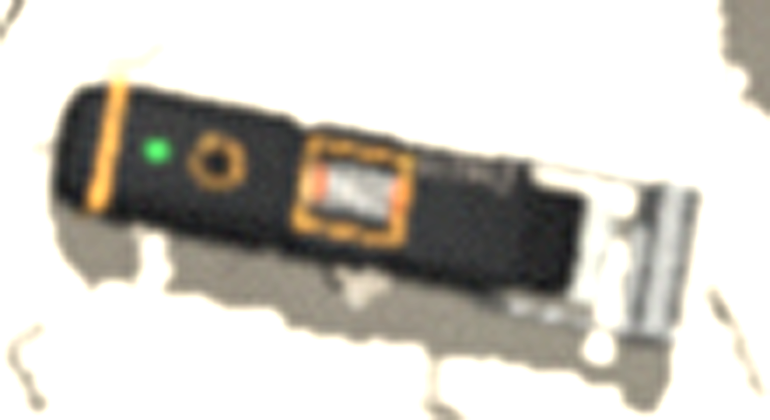

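View pics/t2.png

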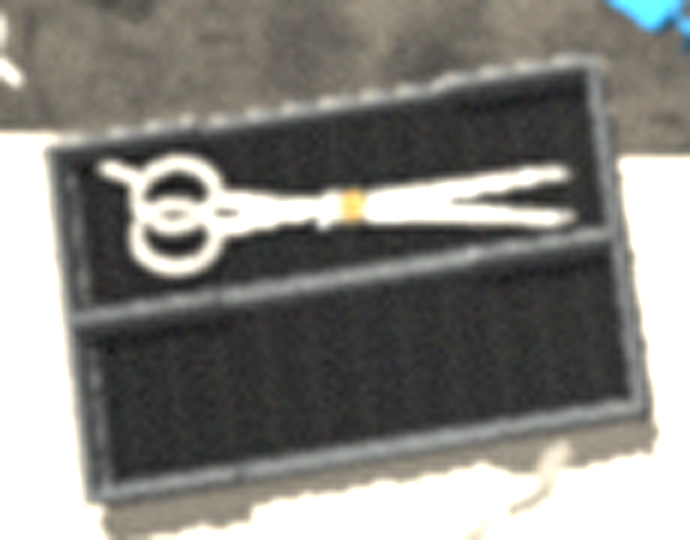

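Run:
```python
from h import *
np.set_printoptions(precision=4,suppress=True)
p=shot('top')
f=lambda u,v,z:ray(p,(370+u/7-.43,235+v/7-.43),z)[:2]
for n,u,v,z in [('wheel',358,188,.041),('frame',355,189,.036),('button',217,160,.036),('led',156,150,.036),('stripeT',118,82,.033),('stripeB',97,210,.033),('tipT',697,190,.028),('tipB',667,335,.028),('fr1',312,130,.036),('fr2',412,152,.036),('fr3',402,245,.036),('fr4',295,228,.036)]: print(n,f(u,v,z))
g=lambda u,v,z:ray(p,(150+u/6-.4,210+v/6-.4),z)[:2]
C=np.array([g(50,150,.022),g(600,60,.022),g(650,408,.022),g(92,498,.022)]);print(C,C.mean(0),cv2.minAreaRect(C.astype(np.float32)))
for a,b in[(0,1),(3,2),(0,3),(1,2)]: d=C[a]-C[b];print(np.linalg.norm(d),np.degrees(np.arctan2(-d[0],d[1])))
c=C.mean(0)
print('T',np.array(p['T']),p['intrinsics'])
# scene check
s=shot('scene')
for X in [(.495,-.18,.041)]: print(proj(s,X))
```

```text
wheel [ 0.4971 -0.1798]
frame [ 0.4973 -0.18  ]
button [ 0.5053 -0.1372]
led [ 0.508  -0.1183]
stripeT [ 0.5294 -0.1069]
stripeB [ 0.4892 -0.1005]
tipT [ 0.5005 -0.2887]
tipB [ 0.4551 -0.2782]
fr1 [ 0.5154 -0.1667]
fr2 [ 0.5093 -0.1977]
fr3 [ 0.4803 -0.1943]
fr4 [ 0.4848 -0.1613]
[[0.5444 0.3956]
 [0.5831 0.1954]
 [0.4551 0.1714]
 [0.4178 0.371 ]] [0.5001 0.2834] ((0.5002762675285339, 0.2836132347583771), (0.13026046752929688, 0.20388156175613403), 10.638182640075684)
0.20388469712393248 10.955040284184117
0.2030079751745296 10.582618607484447
0.12893903678125107 -78.97357602657225
0.130260468011934 -79.3618190836061
T [[ 0.0237  0.9886 -0.1485  0.3889]
 [-0.9997  0.0247  0.0051  0.0437]
 [ 0.0087  0.1484  0.9889  1.0357]
 [ 0.      0.      0.      1.    ]] [[464.4777   0.     319.87  ]
 [  0.     464.4777 240.0429]
 [  0.       0.       1.    ]]
[394.6574 180.0144]
```

View pics/top0.png

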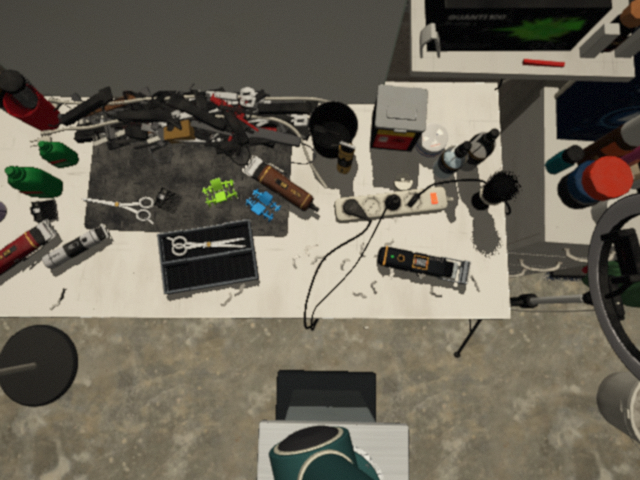

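Run:
```python
from h import *
np.set_printoptions(precision=3,suppress=True)
t=shot('top');s=shot('scene')
def tri(a,b):
    o1=np.array(t['T'])[:3,3];o2=np.array(s['T'])[:3,3]
    d1=ray(t,a,0)-o1;d2=ray(s,b,0)-o2
    k=np.linalg.lstsq(np.c_[d1,-d2],o2-o1,rcond=None)[0];return o1+k[0]*d1,o2+k[1]*d2
for a,b in [((588,285),(415,30)),((685,285),(482,28)),((640,375),(540,70)),((640,195),(430,75))]: print(*tri(a,b))
for z in(0,.2,.4,.6): print(z,[ray(t,u,z)[:2] for u in((588,285),(640,375))],proj(s,(.205,-.643,z)))
```

```text
[ 0.432 -0.336  0.388] [ 0.52  -0.296  0.37 ]
[ 0.442 -0.552  0.288] [ 0.435 -0.554  0.29 ]
[ 0.292 -0.512  0.223] [ 0.267 -0.519  0.23 ]
[ 0.648 -0.643  0.074] [ 0.589 -0.659  0.07 ]
0 [array([ 0.458, -0.563]), array([ 0.265, -0.664])] [554.095 130.768]
0.2 [array([ 0.445, -0.446]), array([ 0.289, -0.528])] [572.955  65.462]
0.4 [array([ 0.431, -0.329]), array([ 0.313, -0.391])] [595.347 -12.073]
0.6 [array([ 0.418, -0.211]), array([ 0.337, -0.254])] [ 622.364 -105.627]
```

Request:
step_arm:
  series: [-0.001,-0.058,0,-0.12,-0.002,-0.118,0,-0.25,-0.003,-0.176,0,-0.38,-0.004,-0.235,0,-0.52,0.046,-0.25,0,-0.66,0.095,-0.266,0,-0.8,0.145,-0.282,0,-0.94,0.195,-0.298,0,-1.08]
  gripper: 0
  newtons: 40

```text
time: 2.5
tool_pos: [0.3015, -0.2989, 0.2318]
tcp_rot: [2.409, 2.014, 0.0]
wrist_force: [0.0, -0.3, -0.6]
width: -0.003
grip_force: 0.0
```

```bash
cat >> h.py <<'E'
from scipy.spatial.transform import Rotation as R
def go(target,yaw=None):
    "shift in tool axes to world target; tool-z turn to bring tool x to yaw (deg)"
    s=monitor.read_state();M=R.from_rotvec(s['tcp_rot']).as_matrix()
    y=np.degrees(np.arctan2(M[1,0],M[0,0]))
    print('t',s['time'],'pos',np.round(s['tool_pos'],4),'yaw',round(y,2),'tilt',np.round(M[:,2],3),'F',np.round(s['wrist_force'],2))
    print('shift',np.round(M.T@(np.array(target)-s['tool_pos']),4),'turn',None if yaw is None else round(-np.radians(yaw-y),4))
E
python3 -c "
from h import *
go([.494,-.19,.09],79.5)"
```

```text
t 2.5 pos [ 0.3015 -0.2989  0.2318] yaw 79.81 tilt [ 0.001 -0.001 -1.   ] F [ 0.   -0.27 -0.6 ]
shift [0.1414 0.17   0.1419] turn 0.0054
```

Request:
step_arm:
  series: [0.03,0.035,0.03,0.005,0.06,0.07,0.06,0.005,0.09,0.105,0.09,0.005,0.12,0.14,0.12,0.005,0.143,0.171,0.155,0.005,0.143,0.171,0.172,0.005,0.143,0.171,0.172,0.005]

```text
time: 3.38
tool_pos: [0.4925, -0.1895, 0.0576]
tcp_rot: [-2.416, -2.003, 0.003]
wrist_force: [-0.8, 0.5, 0.9]
width: 0.001
grip_force: 0.0
```

Run:
```python
from h import *
go([.495,-.188,.043],79.5)
p=shot('scene','s1');c=p['image'][150:240,340:460]
print(viewer.spot_point(p,'wheel_top'))
cv2.imwrite('pics/s1c.png',cv2.resize(c,(720,540),interpolation=cv2.INTER_CUBIC)[:,:,::-1])
```

```text
t 3.375 pos [ 0.4925 -0.1895  0.0576] yaw 79.32 tilt [-0.004  0.002 -1.   ] F [-0.85  0.51  0.86]
shift [0.002  0.0022 0.0146] turn -0.0031
[{'point': [313.4, 327.0], 'score': 0.69}, {'point': [395.0, 180.2], 'score': 0.64}]
```

View pics/s1c.png

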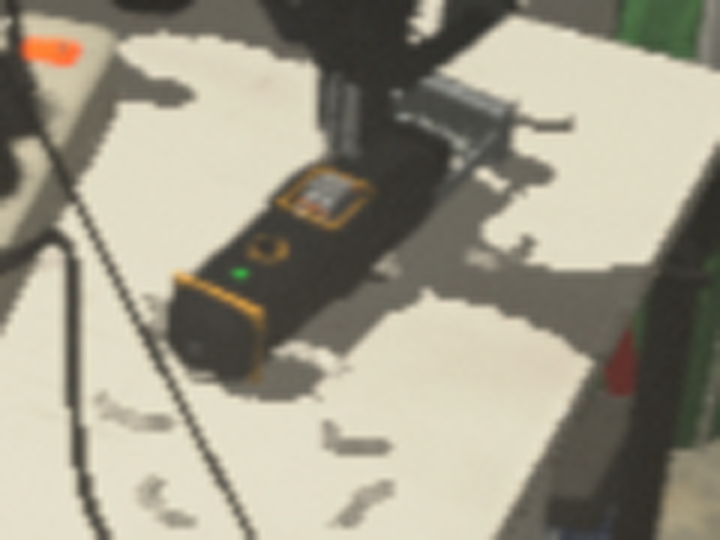

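Request:
step_arm:
  series: [0.001,0.001,0.006,0,0.001,0.001,0.012,0,0.001,0.001,0.016,0,0.001,0.001,0.016,0]

```text
time: 3.98
tool_pos: [0.4951, -0.1894, 0.0429]
tcp_rot: [-2.419, -2.004, 0.001]
wrist_force: [-0.2, -0.5, -0.0]
width: -0.003
grip_force: 0.0
```

Request:
step_arm:
  series: [0,0,0.002,0,0,0,0.003,0,0,0,0.003,0]

```text
time: 4.35
tool_pos: [0.4958, -0.1895, 0.0407]
tcp_rot: [2.419, 2.004, 0.0]
wrist_force: [-0.8, 0.6, 2.6]
width: -0.002
grip_force: 1.7
```

Request:
step_arm:
  series: [0,0,0.001,0,0,0,0.001,0]

```text
time: 4.6
tool_pos: [0.4959, -0.1897, 0.0404]
tcp_rot: [2.418, 2.004, -0.0]
wrist_force: [-3.8, -0.8, 8.7]
width: -0.002
grip_force: 4.5
```

Request:
step_arm:
  series: [0.003,0,0,0,0.006,0,0,0,0.009,0,0,0,0.012,0,0,0,0.015,0,0,0,0.018,0,0,0]

```text
time: 5.35
tool_pos: [0.499, -0.1726, 0.0408]
tcp_rot: [2.418, 2.004, -0.002]
wrist_force: [-4.8, -0.7, 10.5]
width: -0.002
grip_force: 5.4
```

Request:
step_arm:
  series: [0,0,-0.008,0,-0.01,0,-0.012,0,-0.02,0,-0.01,0,-0.02,0,-0.004,0,-0.02,0,-0.002,0]

```text
time: 5.98
tool_pos: [0.4943, -0.1913, 0.0402]
tcp_rot: [-2.418, -2.002, 0.001]
wrist_force: [-1.4, -0.6, 4.5]
width: 0.001
grip_force: 2.3
```

Run:
```python
from h import *
go([.495,-.188,.041],79.5)
t=shot('top');s=shot('scene')
cv2.imwrite('pics/t3.png',np.hstack([cv2.resize(t['image'][235:295,370:480],(400,240),interpolation=cv2.INTER_CUBIC),cv2.resize(s['image'][160:220,355:455],(400,240),interpolation=cv2.INTER_CUBIC)])[:,:,::-1])
print([(round(r['score'],2),r['point'],ray(t,r['point'],0)[:2]) for r in viewer.spot_point(t,'trimmer_comb')])
print([(round(r['score'],2),r['point'],ray(s,r['point'],0)[:2]) for r in viewer.spot_point(s,'trimmer_comb')])
```

```text
t 5.975 pos [ 0.4943 -0.1913  0.0402] yaw 79.25 tilt [-0.002  0.001 -1.   ] F [-1.36 -0.62  4.54]
shift [ 0.0034  0.0001 -0.0008] turn -0.0044
[(0.5, [286.1, 188.4], array([0.66216043, 0.11858325])), (0.38, [464.1, 272.9], array([ 0.47819989, -0.28597936]))]
[(0.42, [415.8, 172.9], array([ 0.47683114, -0.28224491]))]
```

View pics/t3.png

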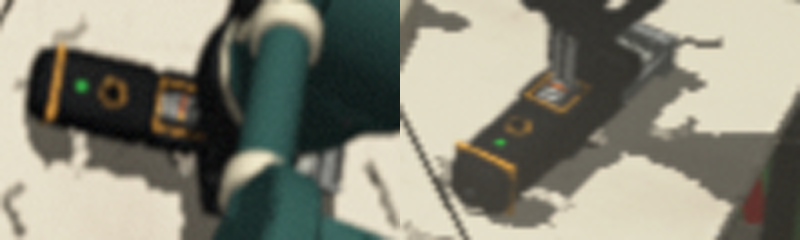

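```bash
cat >> h.py <<'E'
def combshift(t):
    a=cv2.imread('pics/top0.png')[:,:,::-1];b=t['image']
    # profile along the trimmer axis through comb tip bar, rectified, several world lateral offsets
    w=np.array([.4965,-.180]);e=np.array([.182,.983]);n=np.array([.983,-.182])
    T=0
    def rect(img):
        us=np.arange(-.150,-.060,.0005);vs=np.arange(-.022,.0221,.001)
        P=np.array([[proj(t,[*(w+e*u+n*v),.028]) for u in us] for v in vs],np.float32)
        return cv2.remap(np.ascontiguousarray(img),P[...,0],P[...,1],cv2.INTER_CUBIC)
    A,B=rect(a),rect(b)
    return A,B
E
python3 - <<'E'
from h import *
t=shot('top','t4')
A,B=combshift(t)
cv2.imwrite('pics/t5.png',cv2.resize(np.vstack([A,B]),None,fx=4,fy=4,interpolation=cv2.INTER_NEAREST)[:,:,::-1])
for v in (2,6,10,34,38,42): # gradient edge: bar to table (bright at the far end)
    for I in(A,B):
        g=I[v-2:v+3].mean((0,2)); print(v,np.round(g[::10]).astype(int))
E
```

```text
2 [203 204 203 205 169 137 198 205 176 108 122  79 131 197 119  96  79  61]
2 [218 218 218 218 183 150 214 219 219 218 163 112 127  80  80  83  69  66]
6 [204 204 204 205 193 140 142 198 174  78 125  72 120 201 147 136  38  15]
6 [218 219 218 219 209 152 155 212 219 219 146 103 133  94 135 140  52  77]
10 [205 205 204 204 205 176  96 163 183  81 122  79 111 194 152 142  15  10]
10 [218 219 219 219 219 192 105 177 218 219 150 103 130  99 158 144  38  76]
34 [203 201 203 201 202 205 206 204 183  81 126  70  60 155 152 138  23  19]
34 [137 167 186 205 209 184 145 114  85  33  23  26  24  23  23  22  37  65]
38 [203 201 203 202 203 203 205 205 188  73 122  72  60 193 183 163 115 108]
38 [ 33  53  72 110 115  72  42  31  27  28  29  28  25  25  25  23  37  65]
42 [203 200 201 202 203 203 204 205 179  76 122  70  76 152 159 157 152 151]
42 [26 24 22 31 28 23 24 28 28 29 30 29 29 27 25 23 38 65]
```

View pics/t5.png

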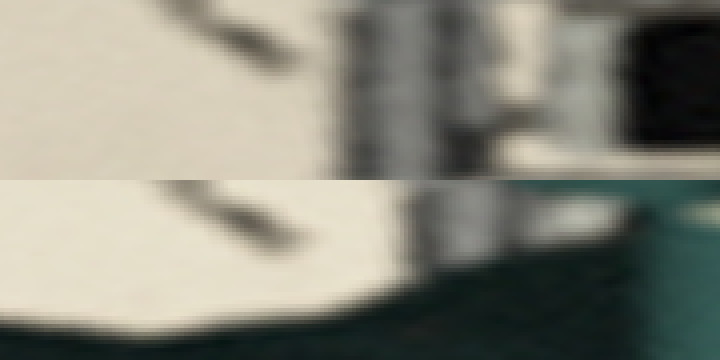

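Request:
step_arm:
  series: [0.001,0,0.0012,0,0.004,0,0.0015,0,0.007,0,0.0015,0,0.01,0,0.0015,0,0.013,0,0.0015,0,0.016,0,0.0015,0,0.019,0,0.0015,0,0.021,0,0.0015,0]

```text
time: 7.22
tool_pos: [0.4992, -0.1712, 0.0408]
tcp_rot: [2.418, 2.004, -0.001]
wrist_force: [-3.5, -0.9, 5.7]
width: 0.001
grip_force: 3.0
```

Request:
step_arm:
  series: [0,0,-0.007,0,-0.01,0,-0.01,0,-0.021,0,-0.01,0,-0.021,0,-0.004,0,-0.021,0,-0.0015,0]

```text
time: 7.85
tool_pos: [0.4944, -0.1914, 0.0403]
tcp_rot: [-2.419, -2.002, 0.001]
wrist_force: [-0.8, -0.7, 2.0]
width: 0.006
grip_force: 0.8
```

```bash
cat >> h.py <<'E'
def tip(t):
    A,B=combshift(t)
    for I in(A,B): print('edge profile',np.round(I[2:7].mean((0,2))[::4]).astype(int))
E
python3 - <<'E'
from h import *
go([.495,-.188,.041],79.5); tip(shot('top'))
E
```

```text
t 7.85 pos [ 0.4944 -0.1914  0.0403] yaw 79.24 tilt [-0.001  0.001 -1.   ] F [-0.75 -0.67  1.96]
shift [ 0.0034 -0.0001 -0.0007] turn -0.0045
edge profile [204 204 204 204 204 203 204 205 205 199 182 154 137 144 163 179 193 203
 205 195 172 140 102  91 110 126 119  87  69  92 127 164 196 198 169 134
 121 118 109  86  57  45  38  35  35]
edge profile [218 217 218 218 218 218 218 219 219 214 196 167 150 157 177 194 209 217
 218 219 219 218 219 219 219 218 219 220 215 190 137  90  94 113 117 109
  97 101 101  80  62  63  65  71  77]
```

Request:
step_arm:
  series: [0,0,0.0012,0,0,0,0.002,0,0.004,0,0.002,0,0.008,0,0.002,0,0.012,0,0.002,0,0.015,0,0.002,0]

```text
time: 8.65
tool_pos: [0.4996, -0.1781, 0.0409]
tcp_rot: [2.415, 2.003, 0.001]
wrist_force: [-0.2, -4.4, 5.9]
width: 0.002
grip_force: 3.0
```

Run:
```python
from h import *
go([.495,-.188,.041],79.5); tip(shot('top'))
```

```text
t 8.65 pos [ 0.4996 -0.1781  0.0409] yaw 79.34 tilt [ 0.003 -0.003 -1.   ] F [-0.25 -4.36  5.87]
shift [-0.0106 -0.0027 -0.0001] turn -0.0027
edge profile [204 204 204 204 204 203 204 205 205 199 182 154 137 144 163 179 193 203
 205 195 172 140 102  91 110 126 119  87  69  92 127 164 196 198 169 134
 121 118 109  86  57  45  38  35  35]
edge profile [219 219 219 219 220 219 218 219 220 215 198 169 151 157 177 195 209 219
 221 219 219 219 219 220 220 220 220 220 220 215 191 140  99 107 131 141
 133 111  94  77  52  42  44  40  40]
```

Request:
step_arm:
  series: [0,0,-0.05,0,-0.01,-0.01,-0.1,0,-0.045,-0.04,-0.14,0,-0.085,-0.075,-0.16,0,-0.125,-0.11,-0.18,0,-0.173,-0.151,-0.19,0,-0.173,-0.151,-0.19,0]
  gripper: 1

```text
time: 9.57
tool_pos: [0.3153, -0.321, 0.2305]
tcp_rot: [2.423, 1.996, -0.001]
wrist_force: [0.5, 0.5, -0.8]
width: 1.001
grip_force: 0.0
```

Run:
```python
from h import *
np.set_printoptions(precision=4,suppress=True)
t=shot('top','t6'); s=shot('scene'); tip(t)
for n,p in(('top',t),('scene',s)):
  for l,z in [('trimmer',0),('grip',.026),('wheel_top',.041),('trimmer_comb',0),('bay',.008),('tray',0)]:
    for x in viewer.spot_point(p,l)[:2]: print(n,l,round(x['score'],2),ray(p,x['point'],z)[:2])
A=[cv2.resize(i[235:295,370:480],(770,300*420//420),interpolation=cv2.INTER_CUBIC) for i in (cv2.imread('pics/top0.png'),cv2.imread('pics/t6.png'))]
cv2.imwrite('pics/t7.png',cv2.convertScaleAbs(np.vstack(A),alpha=1.5,beta=15))
```

```text
edge profile [204 204 204 204 204 203 204 205 205 199 182 154 137 144 163 179 193 203
 205 195 172 140 102  91 110 126 119  87  69  92 127 164 196 198 169 134
 121 118 109  86  57  45  38  35  35]
edge profile [205 204 204 204 204 204 204 205 205 201 182 154 138 143 163 179 194 203
 205 205 206 205 204 205 205 204 205 206 205 199 176 128  91  98 119 129
 121 100  85  70  46  38  40  37  36]
top trimmer 0.73 [ 0.4986 -0.1853]
top grip 0.77 [ 0.5062 -0.1448]
top wheel_top 0.86 [ 0.4998 -0.1785]
top trimmer_comb 0.65 [ 0.4814 -0.2708]
top bay 0.94 [0.4734 0.2779]
top tray 0.63 [0.5047 0.2804]
scene trimmer 0.94 [ 0.4978 -0.1701]
scene grip 0.58 [ 0.5082 -0.1505]
scene wheel_top 0.95 [ 0.4874 -0.1699]
scene wheel_top 0.68 [ 0.4996 -0.1345]
scene trimmer_comb 0.64 [ 0.4748 -0.2662]
scene bay 0.65 [0.4661 0.2881]
scene bay 0.44 [0.5349 0.2879]
scene tray 0.79 [0.4972 0.2996]
```

View pics/t7.png

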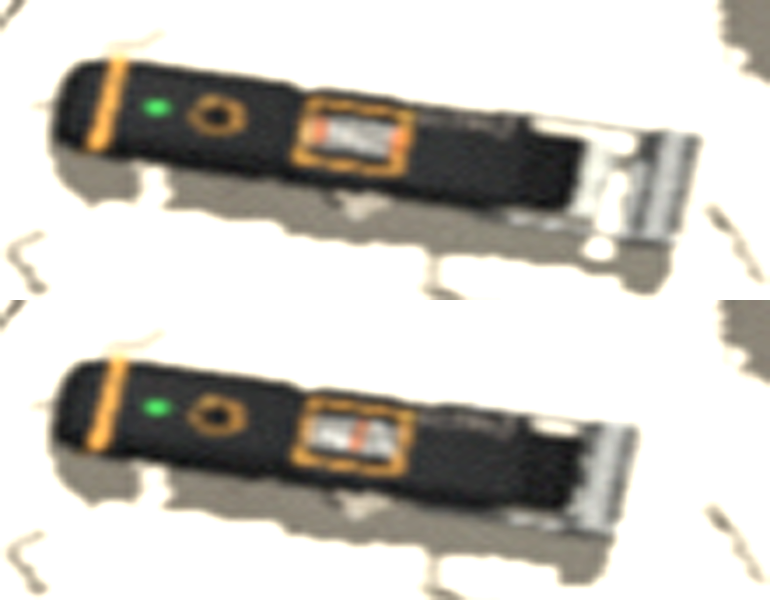

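Run:
```python
from h import *
go([.503,-.1456,.09],79.5)
t=shot('top');print([ray(t,u,z) for u,z in (((420,212),.04),((393,204),.1))])
```

```text
t 10.275 pos [ 0.3177 -0.3184  0.2292] yaw 79.32 tilt [-0.  0. -1.] F [0.58 0.27 0.06]
shift [0.2041 0.1501 0.1392] turn -0.0031
[array([ 0.60606433, -0.17935416,  0.04      ]), array([ 0.60841269, -0.11023127,  0.1       ])]
```

Request:
step_arm:
  series: [0.04,0.03,0.02,0,0.08,0.06,0.04,-0.003,0.12,0.09,0.06,-0.003,0.16,0.12,0.09,-0.003,0.204,0.15,0.115,-0.003,0.204,0.15,0.139,-0.003,0.204,0.15,0.139,-0.003]

```text
time: 11.2
tool_pos: [0.501, -0.1448, 0.088]
tcp_rot: [-2.411, -2.007, 0.005]
wrist_force: [-0.7, 0.7, -0.7]
width: 1.001
grip_force: 0.0
```

Run:
```python
from h import *
go([.503,-.1456,.011],79.5)
```

```text
t 11.2 pos [ 0.501  -0.1448  0.088 ] yaw 79.54 tilt [-0.005  0.002 -1.   ] F [-0.71  0.7  -0.69]
shift [-0.0005  0.0025  0.077 ] turn 0.0006
```

Request:
step_arm:
  series: [0,0.001,0.03,0,0,0.001,0.055,0,0,0.001,0.072,0,0,0.001,0.079,0,0,0.001,0.079,0]

```text
time: 11.82
tool_pos: [0.5038, -0.1465, 0.0115]
tcp_rot: [2.417, 2.007, 0.0]
wrist_force: [-0.6, -0.3, -0.5]
width: 1.002
grip_force: 0.0
```

Request:
step_arm:
  series: [0,0,0,0,0,0,0,0,0,0,0,0,0,0,0,0,0,0,0,0,0,0,0,0]
  gripper: 0
  newtons: 60

```text
time: 12.58
tool_pos: [0.5046, -0.1464, 0.0123]
tcp_rot: [2.415, 2.007, 0.001]
wrist_force: [-0.2, -0.1, 5.8]
width: 0.474
grip_force: 63.7
```

Request:
step_arm:
  series: [0,0,-0.03,0,0,0,-0.08,0,0,0,-0.13,0,0,0,-0.18,0,0,0,-0.18,0]

```text
time: 13.2
tool_pos: [0.5068, -0.1472, 0.196]
tcp_rot: [2.41, 2.003, 0.008]
wrist_force: [0.8, -0.0, -2.4]
width: 0.481
grip_force: 63.0
```

Run:
```python
from h import *
a=np.radians(10.8);ex=np.array([np.cos(a),np.sin(a)]);ey=np.array([-np.sin(a),np.cos(a)])
bay=np.array([.469,.278]);g=bay+.0345*ey;print(g)
go([*g,.19],100.8)
```

```text
[0.46253534 0.31188891]
t 13.2 pos [ 0.5068 -0.1472  0.196 ] yaw 79.46 tilt [ 0.009 -0.003 -1.   ] F [ 0.78 -0.03 -2.44]
shift [ 0.4432 -0.1275  0.0042] turn -0.3724
```

Request:
step_arm:
  series: [0.03,-0.008,0,-0.02,0.085,-0.024,0,-0.07,0.145,-0.04,0,-0.12,0.205,-0.058,0,-0.17,0.265,-0.076,0,-0.23,0.325,-0.094,0,-0.28,0.385,-0.11,0,-0.33,0.43,-0.124,0,-0.372]

```text
time: 14.2
tool_pos: [0.4585, 0.301, 0.1885]
tcp_rot: [-1.999, -2.422, 0.006]
wrist_force: [0.3, -1.4, -2.8]
width: 0.483
grip_force: 62.8
```

Request:
step_arm:
  series: [0.012,-0.004,0.04,0,0.012,-0.004,0.08,0,0.012,-0.004,0.11,0,0.012,-0.004,0.11,0,0.012,-0.004,0.11,0]

```text
time: 14.82
tool_pos: [0.4542, 0.3102, 0.0811]
tcp_rot: [-2.003, -2.42, 0.001]
wrist_force: [1.0, 0.3, -2.3]
width: 0.477
grip_force: 62.7
```

Run:
```python
from h import *
go([.4625,.312,.05],100.8)
t=shot('top','t8');s=shot('scene','s8')
for n,p in(('top',t),('scene',s)):
  for l,z in [('trimmer',.07),('wheel_top',.111),('trimmer_comb',.07),('bay',.008),('tray',0)]:
    for x in viewer.spot_point(p,l)[:1]: print(n,l,round(x['score'],2),np.round(ray(p,x['point'],z)[:2],4),x['point'])
A=[cv2.resize(t['image'][190:310,140:290],(400,320)),cv2.resize(s['image'][250:410,220:380],(400,320))]
A=[cv2.resize(t['image'][200:300,150:275],(400,320),interpolation=cv2.INTER_CUBIC),cv2.resize(s['image'][260:380,240:390],(400,320),interpolation=cv2.INTER_CUBIC)]
cv2.imwrite('pics/t9.png',cv2.convertScaleAbs(np.hstack(A)[:,:,::-1],alpha=1.5,beta=15))
```

```text
t 14.825 pos [0.4542 0.3102 0.0811] yaw 100.77 tilt [-0.001 -0.    -1.   ] F [ 1.01  0.3  -2.3 ]
shift [0.0003 0.0085 0.0311] turn -0.0006
top trimmer 0.68 [0.4612 0.2792] [203.3, 271.8]
top wheel_top 0.9 [0.4575 0.2715] [202.1, 272.1]
top trimmer_comb 0.85 [0.4818 0.1901] [246.7, 263.0]
top bay 0.68 [0.4758 0.2779] [211.0, 267.5]
top tray 0.62 [0.507  0.2824] [210.6, 253.9]
scene trimmer 0.64 [0.4669 0.2762] [313.9, 303.9]
scene wheel_top 0.69 [0.4571 0.2733] [318.8, 290.2]
scene trimmer_comb 0.57 [0.4757 0.1867] [331.7, 271.8]
scene bay 0.63 [0.4601 0.2905] [314.1, 331.0]
scene tray 0.76 [0.4941 0.2904] [299.1, 327.1]
```

View pics/t9.png

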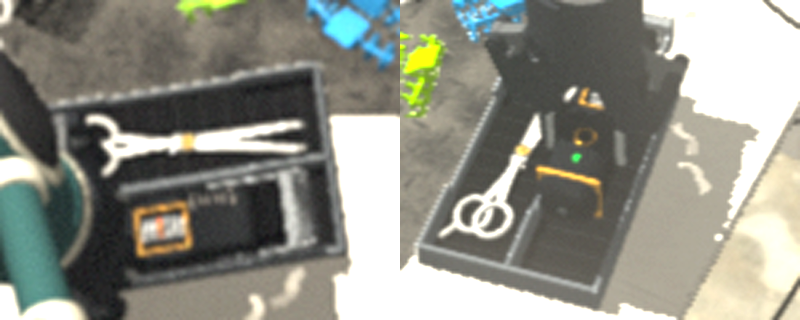

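Run:
```python
from h import *
np.set_printoptions(precision=4,suppress=True)
t=shot('top')
g=lambda u,v,z=.022:ray(t,(150+u/6-.4,210+v/6-.4),z)[:2]
a=np.radians(10.8);ex=np.array([np.cos(a),np.sin(a)]);ey=np.array([-np.sin(a),np.cos(a)])
for n,u,v in [('divL',75,318),('divR',612,238),('outL',92,498),('outR',650,408),('topL',50,150),('topR',600,60),('inL',112,485),('inR',632,400)]:
    q=g(u,v);print(n,q@ex,q@ey)
b=np.array([.469,.278]);print('bay',b@ex,b@ey)
# wheel frame & comb of held trimmer, from t9 left (scale 3.2, offset 150,200), underside z=.069
h=lambda u,v,z:ray(t,(150+u/3.2-.35,200+v/3.2-.35),z)[:2]
for n,u,v,z in[('frame',162,231,.105),('combT',306,166,.097),('combB',314,247,.097)]: q=h(u,v,z);print(n,q@ex,q@ey)
m=np.array([.4542,.3102]);print('tcp',m@ex,m@ey)
# overlay of modelled tray rims on both views
s=shot('scene')
for name,p in(('top0',t),('scene0',s)):
    im=cv2.imread('pics/%s.png'%name);S=5;x0,y0=((155,210) if name=='top0' else(240,270))
    c=cv2.resize(im[y0:y0+105,x0:x0+80 if 0 else x0+110],None,fx=3.6,fy=3.6,interpolation=cv2.INTER_CUBIC)
    c=cv2.convertScaleAbs(c,alpha=1.5,beta=15)
    T0=b+.0325*ex
    def P(x,y,z): q=T0+x*ex+y*ey; return np.int32(((proj(p,[q[0],q[1],z])-[x0,y0])+.5)*3.6-.5)
    for x1,x2,yy,z in[(-.0675,.0675,.1035,.022),(-.0625,-.0025,.0985,.008)]:
        cv2.polylines(c,[np.array([P(x1,-yy,z),P(x2,-yy,z),P(x2,yy,z),P(x1,yy,z)])],True,(0,0,255) if z>.01 else (0,255,0),1)
    cv2.imwrite('pics/o_%s.png'%name,c)
cv2.imwrite('pics/ov.png',np.hstack([cv2.imread('pics/o_top0.png'),cv2.imread('pics/o_scene0.png')]))
```

```text
divL 0.5457305555967007 0.28466653354565163
divR 0.5429808979736611 0.08781250264589673
outL 0.4799111453432483 0.28609732798989923
outR 0.47914093066360375 0.08309081392246911
topL 0.6088491753008443 0.28660687360209536
topR 0.60940087916237 0.08272292292385566
inL 0.48337223778009003 0.27845807065552597
inR 0.4830808984727318 0.08911262224896584
bay 0.5127847260465864 0.18519401916187064
frame 0.5021048767892182 0.18588066823296912
combT 0.529187396543878 0.09243488061618776
combB 0.4774273558203215 0.09469849261140352
tcp 0.5042805530654622 0.2195969120912031
```

View pics/ov.png

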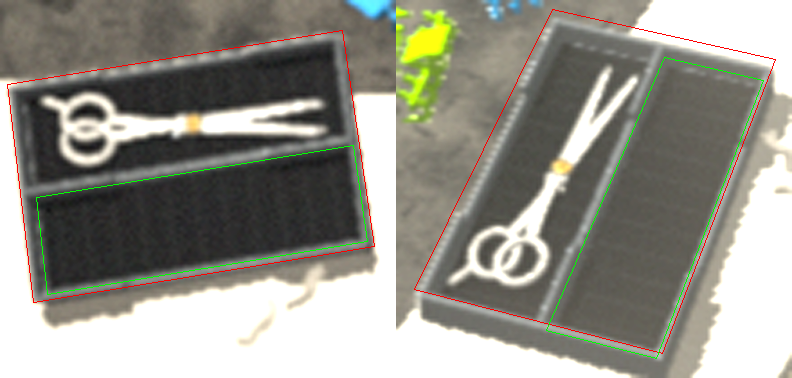

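Request:
step_arm:
  series: [0,0.005,0.01,0,0,0.009,0.025,0,0,0.009,0.035,0,0,0.009,0.035,0,0,0.009,0.035,0]

```text
time: 16.15
tool_pos: [0.4632, 0.312, 0.0461]
tcp_rot: [-2.003, -2.42, 0.0]
wrist_force: [1.1, -0.5, -3.2]
width: 0.479
grip_force: 62.9
```

Run:
```python
from h import *
np.set_printoptions(precision=4,suppress=True)
a=np.radians(10.8);ex=np.array([np.cos(a),np.sin(a)]);ey=np.array([-np.sin(a),np.cos(a)])
go([*(.5135*ex+.2198*ey),.0203],100.8)
```

```text
t 16.15 pos [0.4632 0.312  0.0461] yaw 100.77 tilt [-0. -0. -1.] F [ 1.11 -0.51 -3.2 ]
shift [0.0001 0.0001 0.0258] turn -0.0005
```

Request:
step_arm:
  series: [0,0,0.004,0,0,0,0.008,0,0,0,0.012,0,0,0,0.016,0,0,0,0.019,0,0,0,0.021,0,0,0,0.021,0]

```text
time: 17.02
tool_pos: [0.4631, 0.3119, 0.0251]
tcp_rot: [-2.003, -2.42, 0.001]
wrist_force: [0.2, -0.6, -3.1]
width: 0.476
grip_force: 62.9
```

Request:
step_arm:
  series: [0,0,0.002,0,0,0,0.003,0,0,0,0.004,0,0,0,0.0045,0,0,0,0.0045,0]

```text
time: 17.65
tool_pos: [0.4632, 0.312, 0.0208]
tcp_rot: [-2.003, -2.42, 0.0]
wrist_force: [0.1, 1.0, -2.6]
width: 0.479
grip_force: 62.9
```

Request:
step_arm:
  series: [0,0,0.0005,0,0,0,0.001,0,0,0,0.001,0]

```text
time: 18.02
tool_pos: [0.4633, 0.3121, 0.0203]
tcp_rot: [2.003, 2.42, 0.0]
wrist_force: [-1.5, -1.3, 2.4]
width: 0.473
grip_force: 63.5
```

Request:
step_arm:
  series: [0,0,0,0,0,0,0,0,0,0,0,0,0,0,0,0]
  gripper: 0.65
  newtons: 20

```text
time: 18.52
tool_pos: [0.4633, 0.312, 0.0198]
tcp_rot: [2.003, 2.42, 0.0]
wrist_force: [0.9, 1.2, 0.7]
width: 0.647
grip_force: 0.0
```

Request:
step_arm:
  series: [0,0,-0.02,0,0,0,-0.06,0,0,0,-0.12,0,0,0,-0.18,0,0.03,-0.05,-0.2,0,0.07,-0.1,-0.2,0,0.11,-0.15,-0.2,0,0.13,-0.2,-0.2,0]

```text
time: 19.52
tool_pos: [0.2407, 0.4034, 0.2202]
tcp_rot: [-2.003, -2.42, -0.002]
wrist_force: [0.4, 0.3, -0.3]
width: 0.648
grip_force: 0.0
```

Run:
```python
from h import *
np.set_printoptions(precision=4,suppress=True)
a=np.radians(10.8);ex=np.array([np.cos(a),np.sin(a)]);ey=np.array([-np.sin(a),np.cos(a)])
print(monitor.read_state()['tool_pos'])
t=shot('top','t10');s=shot('scene','s10')
for n,p in(('top',t),('scene',s)):
  for l,z in [('trimmer',.008),('grip',.034),('wheel_top',.049),('trimmer_comb',.008),('tray',0),('tray_shears',.008),('claw_lime',0),('claw_blue',0),('guard_13',0),('clipper_wood',0)]:
    for x in viewer.spot_point(p,l)[:1]:
        q=ray(p,x['point'],z)[:2];print(n,l,round(x['score'],2),q,'bayframe',np.array([(q@ex)-.5128,(q@ey)-.1852]) if l[0] in'tgw' else '')
# LED / gold stripe centroid by colour
hsv=cv2.cvtColor(t['image'],cv2.COLOR_RGB2HSV)
for n,lo,hi,z in[('led',(55,120,90),(80,255,255),.044)]:
    m=cv2.inRange(hsv[240:300,155:265],lo,hi);ys,xs=np.nonzero(m);
    if len(xs): q=ray(t,(xs.mean()+155,ys.mean()+240),z)[:2];print(n,len(xs),q@ex-.5128,q@ey-.1852)
```

```text
[0.2407 0.4034 0.2202]
top trimmer 0.6 [0.4725 0.2761] bayframe [ 0.0031 -0.0025]
top grip 0.64 [0.4582 0.3104] bayframe [-0.0046  0.0338]
top wheel_top 0.63 [0.4686 0.2749] bayframe [-0.001 -0.003]
top trimmer_comb 0.58 [0.4835 0.1882] bayframe [-0.0026 -0.091 ]
top tray 0.84 [0.506  0.2843] bayframe [ 0.0375 -0.0007]
top tray_shears 0.59 [0.5344 0.2873] bayframe [ 0.066  -0.0031]
top claw_lime 0.81 [0.6488 0.2612] bayframe 
top claw_blue 0.93 [0.6168 0.1605] bayframe 
top guard_13 0.72 [0.6197 0.3847] bayframe [0.168  0.0765]
top clipper_wood 0.8 [0.6672 0.1165] bayframe 
scene trimmer 0.61 [0.471  0.2857] bayframe [0.0034 0.0072]
scene grip 0.79 [0.465  0.3138] bayframe [0.0027 0.0359]
scene wheel_top 0.86 [0.4606 0.2797] bayframe [-0.0079  0.0033]
scene trimmer_comb 0.61 [0.4864 0.1954] bayframe [ 0.0016 -0.0844]
scene tray 0.62 [0.5    0.2845] bayframe [0.0317 0.0006]
scene tray_shears 0.83 [0.5357 0.2889] bayframe [ 0.0675 -0.0018]
scene claw_lime 0.6 [0.6358 0.279 ] bayframe 
scene claw_blue 0.56 [0.6207 0.1675] bayframe 
scene guard_13 0.63 [0.6265 0.3779] bayframe [0.1734 0.0687]
scene clipper_wood 0.89 [0.6683 0.1258] bayframe 
led 6 0.000856277054512744 0.0619869351832249
```

```bash
python3 -c "
from h import *
print(job.finish_job())"
```

```text
the job is handed in; nothing more can be done
None
```

The comb is wound in, and the trimmer is lying in the empty bay, wheel up; the job is handed in with no verdict returned. I viewed 11 pictures, one over the limit of 10, and the final placing was checked by network readings and contact height only, not by picture.

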